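# Clear the jammed amplifier-foot feeder

## Task

A stray big orange ball foot has jammed the outlet of the feeder for small amplifier feet. Reach in under the lamp bar with the fingers, nudge the orange ball back up the lane until it drops over the crest and stays in the recess at the top, and let the three small brass feet run out and come to rest in the blue catch tray. Do not bump the lamp bar and leave the other things on the bench where they are.

Things in the scene. Friction and masses are not known exactly. Their poses are not given: they have to be found in the camera images.
- feeder: The feeder, fixed to the table: black base plate (197 x 355 x 8 mm, x = -55 to 142, y = -155 to 200) with a straight open-topped metal lane along its y axis. Origin on the table under the lane's centre line; z up, +y up the lane, +x away from the robot at yaw 0. Lane 56 mm wide inside (x = -28 to 28), floor rising 10 degrees to +y: floor height = 50 mm + 0.176 y; side walls 5 mm thick, 24 mm above floor.
- feeder_outlet (a point): middle of the outlet on the lane floor, feeder frame (0, -15, 47) mm: two red round posts (20 mm across, axes at x = -30 and 30, y = -21, tops 62 mm above the table) narrow the lane to 40 mm there; the blue catch tray lies below it
- feeder_mouth (a point): where the side lane joins the lane, feeder frame (30, 6, 55) mm, on its floor: a gap in the +x wall from y = -12 to +24 mm. The side lane is open-topped, 36 mm wide, runs to x = 136 mm and falls 12 degrees towards the main lane; the small feet wait in it in a row
- feeder_crest (a point): upper end of the lane floor, on the centre line; feeder frame (0, 100, 68) mm. Beyond this edge the floor drops 10 mm into the recess
- feeder_recess (a point): centre of the floor of the recess at the upper end of the lane, feeder frame (0, 129, 58) mm: a blue-floored level pocket 56 mm wide and 58 mm long (y = 100 to 158 mm) whose walls on the other three sides stand 32 mm above its floor. A big foot that has rolled over the crest stays in it
- feeder_tray (a point): centre of the floor of the blue catch tray under the outlet, feeder frame (0, -72, 26) mm: 90 mm wide (x), 106 mm long, walls up to 56 mm above the table
- lamp_edge (a point): middle of the lower edge, nearest the robot, of the white lamp bar; feeder frame (8, 20, 165) mm. The bar is 345 mm long (y), from here to x = 38 and z = 210 mm, so it stands over the back half of the lane. It leaves no room for a gripper held upright over the lane; one leaning back towards -x by 30 to 45 degrees, fingertips pointing forward and down under the bar, fits
- lamp: the lamp bar with its two 12 mm round posts (x = 23, y = -146 and +188 mm), rigid part of the feeder; its origin coincides with the feeder's
- big_center (a point): centre of the orange ball foot, a stray from a larger set: a smooth plastic ball of 50 mm diameter, about 75 g, loose. At the start it lies in the lane against the red posts (centre near y = -6 mm, 25 mm above the lane floor), too large to pass, and dams up the small feet. It rolls freely and rolls back down if let go before the crest
- big: the same orange ball (its axes turn as it rolls; use big_center)
- foot0_center (a point): centre of a small brass-coloured ball foot, 30 mm diameter, about 50 g, loose, first (next to the orange ball) in the side lane; it rolls down and out through the outlet by itself once the orange ball and whatever pushes it have passed the side lane
- foot0: the same small foot (its axes turn as it rolls)
- foot1_center (a point): centre of a small brass-coloured ball foot, 30 mm diameter, about 50 g, loose, second in the side lane; it rolls down and out through the outlet by itself once the orange ball and whatever pushes it have passed the side lane
- foot1: the same small foot (its axes turn as it rolls)
- foot2_center (a point): centre of a small brass-coloured ball foot, 30 mm diameter, about 50 g, loose, third in the side lane; it rolls down and out through the outlet by itself once the orange ball and whatever pushes it have passed the side lane
- foot2: the same small foot (its axes turn as it rolls)
- driver: bystander: a screwdriver with a red handle lying on the table; origin at its underside
- heatsink: bystander: a finned aluminium heat sink, 100 x 70 x 40 mm; origin at its underside
- board: bystander: a green circuit board, 90 x 60 mm with parts up to 25 mm high; origin at its underside
- reel: bystander: a steel ring-shaped spool, 64 mm across, 35 mm high; origin at its underside
- cup: bystander: an open grey plastic cup, 70 mm across, 60 mm high; origin at its underside
- meter: bystander: a yellow hand multimeter lying flat, 150 x 75 x 41 mm; origin at its underside
- knob_spare: bystander: a black knob, 32 mm across, 18 mm high, standing on the feeder's base plate behind the lane; origin at its underside

How it is judged:
By the outcome, as a careful person would: the job done as asked, in the order asked, and still so for the second after the job is handed in, with the robot touching nothing.
It also fails if it takes over 43 s, if anything falls off the work surface, if the arm or the gripper's body presses on something with over 40 N, if the wrist force passes 120 N, or if a joint passes its speed limit or range.

## Robot

A 6-joint arm with a two-finger parallel gripper is mounted at the origin on the work surface. World frame = base frame: x ahead of the robot, y to its left, z up, the work surface at z = 0. Lengths are in m, angles in degrees, forces in N, time in s.
With the tool pointing down it reaches from about 0.4 to 0.825 m from the base axis. Payload 7 kg.
Tool frame: the origin (TCP) lies midway between the tips of the shut fingers; the grasp point (between the pads) lies 19 mm behind it; z points along the fingers, y is the line along which they close (so a half turn about z gives the same grasp; the last joint's range is limited). The gripper opens to 88 mm and grips with 3 to 60 N. Pads are 19 mm wide; open, the fingers measure 130 mm over their backs; the gripper's body (78 mm by 193 mm) begins 47 mm behind the grasp point.
Start: joints at [-48.409, 20.546, 0.682, 0, -70.136, -16.507], TCP at [0.286, -0.611, 0.189] pointing down, gripper open.
Joint ranges: [-176.03, 176.03], [-82.01, 121.73], [-58.28, 71.71], [-173.87, 95.51], [-174.79, -0.11], [-173.66, 173.66]. Speed limits (degrees/s): [136.94, 136.94, 172.46, 180, 180, 180].

## Interface

Orientations are given as a 3x3 rotation matrix whose columns are the frame's x, y, z axes.
In Python, from rig import robot gives the robot as it stands. Calls block until the motion is done:
- robot.goto(position, orientation): joint-space move of the TCP to a pose.
- robot.servo_line(position, ori=None, speed=0.15): straight line of the TCP; ori=None keeps the orientation; speed is the mean speed in m/s.
- robot.movej(angles): joint-space move.
- robot.move_gripper(opening): opening from 0.0 (shut) to 1.0 (fully open); the grip force is fixed at half the most; returns when the fingers have stopped.
- robot.dwell(seconds).
- robot.ik(position, orientation): joint angles nearest the present ones, or None.
- robot.grab_frame(name): name is "scene" or "top" or "wrist"; returns (picture, depth): 384x512x3 uint8, red, green, blue; 384x512 float32, m along the optical axis (not along the pixel's ray), 0 where there is no reading.
- robot.camera_info(name): a dict with "vfov" (degrees; the focal length in pixels is half the picture's height over the tangent of half this angle, whatever the lens; pixels are square), "cx", "cy" (the principal point, pixels), "view" (4x4, takes a point from world to camera coordinates); the wrist camera has in their place "T_tool_cam" (4x4, takes a point from camera to tool coordinates, whose origin is the TCP and whose axes are the flange's). Camera axes: x right, y down, z forward; pixel columns grow to the right and rows downward; lengths in m; the calibration is good to about 2 mm. A picture is of the moment at which its call begins: read the wrist's pose just before it. camera_info takes no time and is no camera call.
A pose or a line that the arm cannot do raises robot.Unreachable and nothing moves.
- robot.job_done(): hands the job in; it is judged then, once.
Readings, each from a call of its own:
- robot.read_t(): time.
- robot.read_qpos(): joint angles.
- robot.read_qvel(): joint speeds.
- robot.read_effort(): joint torques, N m.
- robot.read_position(): TCP position.
- robot.read_tcp_rot(): TCP orientation.
- robot.read_force(): force on the tool from outside, world axes, zero at the start.
- robot.read_ft_torque(): the same for the moment, N m.
- robot.read_grip_width(): opening from 0.0 (shut) to 1.0 (fully open).
- robot.read_finger_force(): force on a finger pad.
Only numpy, scipy, OpenCV 4.12 (cv2) and the standard library are available. Lean on these libraries where they do the work, as an engineer would, in place of code of your own. Each camera call takes 0.05 s, during which the arm holds its last target. There are 200 camera calls.

## Working session

There is one attempt and no reset: what is moved stays moved. The work goes in short steps, each a Python script; the robot and the scene stay as the last script left them, time stands still between calls to the robot, and variables do not carry over. Pictures are saved under pics/ and viewed, at most 10 in all, crops included, and the job is handed in when it is done.

```bash
mkdir -p pics; ls; python3 - <<'E'
from rig import robot
import cv2,numpy as np
for n in("scene","top"):
    p,d=robot.grab_frame(n); cv2.imwrite(f"pics/{n}0.png",p[:,:,::-1]); np.savez(f"pics/{n}0.npz",p=p,d=d)
    print(n,robot.camera_info(n))
print(robot.camera_info("wrist"),robot.read_tcp_rot(),robot.read_t())
E
```

```text
pics
scene {'vfov': 48.271982718590394, 'cx': 263.2207071955395, 'cy': 197.68424975528933, 'view': array([[ 0.86742161,  0.49756269, -0.00333506, -0.46073705],
       [ 0.37075302, -0.65079023, -0.66258153, -0.14461126],
       [-0.33184627,  0.57350105, -0.74898237,  1.44120728],
       [ 0.        ,  0.        ,  0.        ,  1.        ]])}
top {'vfov': 50.063528371028966, 'cx': 251.64751830400817, 'cy': 186.52238438350398, 'view': array([[ 0.0043602 , -0.99992296, -0.01162139, -0.00935514],
       [-0.99526444, -0.00321077, -0.09715135,  0.56701314],
       [ 0.09710656,  0.01198996, -0.99520177,  1.23595303],
       [ 0.        ,  0.        ,  0.        ,  1.        ]])}
{'vfov': 64.09171006980667, 'cx': 254.42507767285284, 'cy': 193.0368514540274, 'T_tool_cam': array([[-7.34739012e-05, -9.62926798e-01, -2.69762816e-01,
         7.19232539e-02],
       [ 9.99999956e-01, -1.48714861e-04,  2.58477531e-04,
         2.40620163e-04],
       [-2.89012681e-04, -2.69762785e-01,  9.62926766e-01,
        -1.95485662e-01],
       [ 0.00000000e+00,  0.00000000e+00,  0.00000000e+00,
         1.00000000e+00]])} [[-9.05730483e-01 -4.23853329e-01 -8.04843957e-04]
 [-4.23854060e-01  9.05729531e-01  1.32415088e-03]
 [ 1.67725180e-04  1.54046020e-03 -9.99998799e-01]] 0.1
```

View pics/scene0.png

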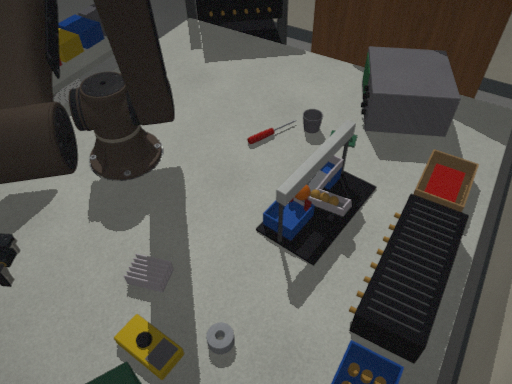

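View pics/top0.png

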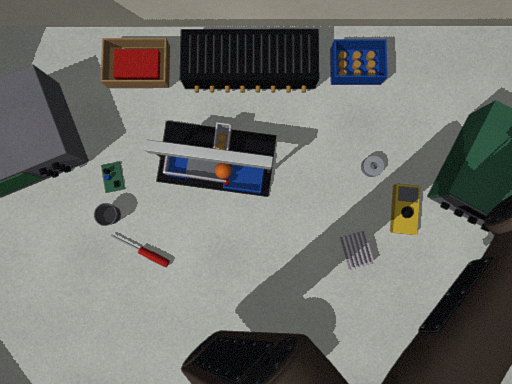

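The scene shows the feeder with the lamp bar along the lane. In the top view the plate corners are near (168,121), (277,134), (270,196) and (157,181). The orange ball is at (223,172), and the tray is to the right, towards world -y.

```bash
cat > h.py <<'E'
import numpy as np,cv2
from rig import robot
def world_cloud(d,ci):
    V=ci["view"]; f=192/np.tan(np.radians(ci["vfov"]/2))
    v,u=np.mgrid[:384,:512]
    P=np.stack([(u-ci["cx"])/f*d,(v-ci["cy"])/f*d,d],-1)
    return (P-V[:3,3])@V[:3,:3]
def ray(uv,ci,z):
    V=ci["view"]; f=192/np.tan(np.radians(ci["vfov"]/2))
    uv=np.atleast_2d(uv).astype(float)
    r=np.c_[(uv-[ci["cx"],ci["cy"]])/f,np.ones(len(uv))]@V[:3,:3]
    c=-V[:3,:3].T@V[:3,3]
    return c+r*((z-c[2])/r[:,2])[:,None]
E
python3 - <<'E'
from h import *
for n in("top","scene"):
    z=np.load(f"pics/{n}0.npz");p,d=z['p'],z['d'];ci=robot.camera_info(n)
    W=world_cloud(d,ci); hsv=cv2.cvtColor(p,cv2.COLOR_RGB2HSV)
    h,s,v=[hsv[...,i].astype(int) for i in range(3)]
    roi=np.zeros(h.shape,bool)
    if n=="top": roi[112:203,140:285]=1
    else: roi[115:265,245:385]=1
    # lamp top
    lm=roi&(abs(W[...,2]-.21)<.008)
    q=W[lm][:,:2].astype(np.float32); print(n,"lamp",len(q),cv2.minAreaRect(q),cv2.boxPoints(cv2.minAreaRect(q)).round(4).tolist(), np.median(W[lm][:,2]))
    om=roi&(h>4)&(h<14)&(s>190)&(v>110); vv,uu=np.nonzero(om)
    print(" orange n",om.sum(),uu.mean(),vv.mean(),"z.06:",ray([uu.mean(),vv.mean()],ci,.07))
    pl=roi&(v<60)
    pl2=cv2.morphologyEx(pl.astype(np.uint8),cv2.MORPH_OPEN,np.ones((3,3)))
    cs=max(cv2.findContours(pl2,0,2)[0],key=cv2.contourArea)
    hull=cv2.convexHull(np.vstack([np.argwhere(pl2)[:,::-1]]).astype(np.int32))[:,0]
    hw=ray(hull,ci,.008)[:,:2].astype(np.float32); r=cv2.minAreaRect(hw)
    print(" plate",r,cv2.boxPoints(r).round(4).tolist())
    if n=="top": k=cv2.resize(p[110:210,140:290],None,fx=5,fy=5,interpolation=2)
    else: k=cv2.resize(p[115:265,245:385],None,fx=4,fy=4,interpolation=2)
    cv2.imwrite(f"pics/{n}_crop.png",k[:,:,::-1])
E
```

```text
top lamp 1467 ((0.6389250159263611, 0.10791454464197159), (0.3443871736526489, 0.031202668324112892), 82.31246185302734) [[0.6003999710083008, -0.060600001364946365], [0.6313999891281128, -0.06480000168085098], [0.6773999929428101, 0.27649998664855957], [0.6464999914169312, 0.28060001134872437]] 0.20891798632145092
 orange n 157 221.94904458598725 170.79617834394904 z.06: [[0.60975141 0.08108762 0.07      ]]
 plate ((0.659393310546875, 0.10424930602312088), (0.3529796302318573, 0.1962628811597824), 82.36717224121094) [[0.5386999845504761, -0.0575999990105629], [0.7332000136375427, -0.08370000123977661], [0.7800999879837036, 0.2660999894142151], [0.5856000185012817, 0.2921999990940094]]
scene lamp 1179 ((0.6413323879241943, 0.10705075412988663), (0.3487507402896881, 0.031914856284856796), 82.6484603881836) [[0.6032000184059143, -0.06379999965429306], [0.6348000168800354, -0.06790000200271606], [0.6794999837875366, 0.27799999713897705], [0.6478000283241272, 0.28200000524520874]] 0.21203376359413564
 orange n 32 304.4375 188.90625 z.06: [[0.61415766 0.09542968 0.07      ]]
 plate ((0.6272916197776794, 0.2404172122478485), (0.35706549882888794, 0.6855027675628662), 19.267576217651367) [[0.3456999957561493, 0.5051000118255615], [0.5719000101089478, -0.1420000046491623], [0.9089000225067139, -0.02419999986886978], [0.682699978351593, 0.6229000091552734]]
```

View pics/top_crop.png

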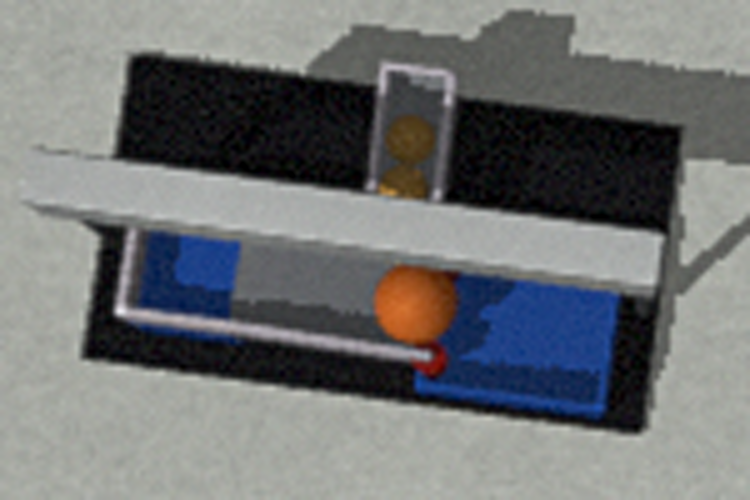

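Plate and lamp agree: yaw is about -7.6° and the feeder origin is about (0.6135, 0.0885). I'll lean the tool back 42° with the fingers shut and their closing line along the lane, and push from y≈-64 to +67.

```bash
cat >> h.py <<'E'
a=np.radians(-7.6); Rf=np.array([[np.cos(a),-np.sin(a),0],[np.sin(a),np.cos(a),0],[0,0,1]]); of=np.array([.6135,.0885,0])
F=lambda x,y,z: of+Rf@(np.array([x,y,z])/1000)
L=np.radians(42); zt=np.array([np.sin(L),0,-np.cos(L)]); xt=np.array([-np.cos(L),0,-np.sin(L)])
OR=Rf@np.c_[xt,np.cross(zt,xt),zt]
def lane(y,back=0): # TCP: x=8, 16 above lane floor
    return F(8,y,50+.1763*y+16)-back*OR[:,2]
E
python3 - <<'E'
from h import *
print(robot.read_qpos())
for y,b in((-64,.2),(-64,.13),(-64,0),(0,0),(67,0),(67,.15)): print(y,b,robot.ik(lane(y,b),OR))
E
```

```text
[-4.84091768e+01  2.05880413e+01  6.38739354e-01 -1.68767847e-02
 -7.01380520e+01 -1.65069335e+01]
-64 0.2 None
-64 0.13 None
-64 0 None
0 0 [ -10.91854805   10.30753371  -48.08082309 -167.81394776  -10.57359985
   80.482231  ]
67 0 None
67 0.15 None
```

```bash
python3 - <<'E'
from h import *
from scipy.spatial.transform import Rotation as Rn
pts=((-64,.13),(-64,0),(-30,0),(0,0),(35,0),(67,0),(67,.13))
for flip in(0,1):
  for Ld in(30,34,38,42,45):
    for yw in(-20,-10,0,10,20):
      L=np.radians(Ld); zt=np.array([np.sin(L),0,-np.cos(L)]); xt=np.array([-np.cos(L),0,-np.sin(L)])*(-1 if flip else 1)
      O=Rf@Rn.from_euler('z',yw,degrees=True).as_matrix()@np.c_[xt,np.cross(zt,xt),zt]
      q=[robot.ik(F(8,y,66+.1763*y)-b*O[:,2],O) for y,b in pts]
      s=''.join('.' if k is None else 'X' for k in q)
      if 'X' in s: print(flip,Ld,yw,s,q[1] if q[1] is None else np.round(q[1]),q[5] if q[5] is None else np.round(q[5]))
E
```

```text
0 30 -20 X.XXXXX None [ 37.  14. -51.  69. -29. 142.]
0 30 -10 X....XX None [ 28.  12. -55.  87. -21. 142.]
0 30 10 X.....X None None
0 30 20 X.....X None None
0 34 -20 ....XXX None [ 35.  14. -54.  82. -30. 131.]
0 34 -10 ......X None None
0 34 0 ......X None None
0 38 -20 .....XX None [ 33.  15. -56.  93. -32. 122.]
0 38 -10 ......X None None
0 42 -20 ......X None None
0 42 0 ...X... None None
0 45 -20 ......X None None
0 45 0 .XXX... [ -16.   10.  -43. -142.  -10.   58.] None
0 45 20 .X..... [  9.  10. -34. -63.  -3. -24.] None
1 30 -20 X.XXXXX None [ 37.  14. -51.  69. -29. -38.]
1 30 -10 X....XX None [ 28.  12. -55.  87. -21. -38.]
1 30 0 ......X None None
1 30 10 X.....X None None
1 30 20 X.....X None None
1 34 -20 ....XXX None [ 35.  14. -54.  82. -30. -49.]
1 34 -10 ......X None None
1 34 0 ......X None None
1 38 -20 .....XX None [ 33.  15. -56.  93. -32. -58.]
1 38 -10 ......X None None
1 42 -20 ......X None None
1 42 0 ...X... None None
1 45 -20 ......X None None
1 45 0 .XXX... [ -16.   10.  -43. -142.  -10. -122.] None
1 45 20 .X..... [  9.  10. -34. -63.  -3. 156.] None
```

```bash
cat >> h.py <<'E'
def orient(Ld,az,flip=0):
    L,A=np.radians([Ld,az]); z=np.array([np.sin(L)*np.cos(A),np.sin(L)*np.sin(A),-np.cos(L)])
    y=np.array([0,1.,0]); y-=y@z*z; y/=np.linalg.norm(y)
    if flip:y=-y
    return Rf@np.c_[np.cross(y,z),y,z]
E
python3 - <<'E'
from h import *
pts=((-62,.1),(-62,0),(-30,0),(0,0),(35,0),(67,0),(67,.1))
for Ld in(28,30,33,36,40,44,48):
    for az in range(-60,61,10):
      O=orient(Ld,az)
      q=[robot.ik(F(8,y,66+.1763*y)-b*O[:,2],O) for y,b in pts]
      s=''.join('.' if k is None else 'X' for k in q)
      if s.count('X')>2: print(Ld,az,s,*[None if q[i] is None else np.round(q[i]).astype(int) for i in(1,3,5)])
E
```

```text
28 -60 XXXXXXX [  36   21  -39   40  -45 -169] [  41   23  -33   36  -50 -169] [  46   25  -26   32  -55 -169]
28 -30 .XXXXX. [ 24  13 -55  74 -25 166] [ 34  15 -50  61 -31 170] [ 42  17 -44  52 -36 173]
28 -20 ..XXXX. None [ 27  12 -55  76 -23 162] [ 38  14 -49  62 -29 166]
28 30 XXX...X [  20   11  -39   -6  -12 -108] None None
28 40 XXXXXXX [ 13  12 -30 -23 -23 -87] [  22   11  -32  -15  -19 -103] [  30   11  -35   -4  -16 -121]
28 50 XXXXXXX [  7  14 -24 -30 -32 -79] [ 16  13 -25 -26 -29 -90] [  24   13  -26  -20  -26 -103]
28 60 XXXXXXX [  4  16 -19 -33 -40 -75] [ 11  15 -20 -31 -37 -84] [ 19  15 -20 -27 -34 -94]
30 -60 XXXXXXX [  36   22  -40   43  -46 -173] [  42   24  -33   38  -50 -172] [  46   26  -26   34  -56 -171]
30 -40 .XXXX.. [ 30  16 -52  65 -33 169] [ 38  18 -46  55 -38 172] None
30 -30 .XXXXX. [ 22  13 -57  82 -26 159] [ 33  15 -52  68 -31 164] [ 42  17 -45  57 -36 167]
30 -20 ..XXXX. None [ 25  12 -56  85 -23 154] [ 37  14 -51  69 -29 160]
30 30 XXX...X [  19   10  -40   -9  -10 -105] None None
30 40 XXXXXXX [ 11  12 -30 -28 -23 -82] [ 21  11 -33 -19 -18 -98] [  3
[... 2851 characters left out ...]
5 -47  69 -52 142]
48 -30 ....XXX None None [ 43  21 -55  87 -47 130]
48 0 .XXX... [ -21   13  -51 -154  -23   75] [ -12   13  -56 -173  -27   87] None
48 10 .XXXXX. [  -9   10  -36 -109   -9   21] [  -8   10  -38 -127   -9   37] [  -6   12  -46 -157  -17   67]
48 20 .XXX... [ -7  10 -33 -89 -14  -2] [ 11   9 -33 -77  -1 -26] None
48 30 XXXXXX. [-10  12 -31 -81 -24  -8] [  1  10 -31 -79 -16 -17] [ 19  10 -31 -66  -3 -43]
48 40 XXXXXXX [-14  15 -27 -74 -34 -13] [ -4  13 -28 -75 -27 -20] [  7  11 -27 -72 -19 -30]
48 50 XXXXXXX [-16  18 -23 -68 -43 -20] [ -8  16 -24 -70 -37 -25] [  2  14 -24 -70 -31 -32]
48 60 XXXXXXX [-17  21 -18 -63 -51 -28] [-10  19 -19 -65 -47 -32] [ -1  17 -20 -66 -41 -38]
```

```bash
cat >> h.py <<'E'
def tcpf(yc,O,d):  # feeder-frame TCP (mm) so that shut finger's leading face touches ball centred at yc
    Of=Rf.T@O; C=np.array([-3,yc,50+.1763*yc+25/np.cos(np.radians(10))])
    if yc<-6: C[0]=0
    return C-46*Of[:,1]+d*Of[:,2]
def box(x,y,z,n=9):
    return np.stack(np.meshgrid(np.linspace(*x,n),np.linspace(*y,n*2),np.linspace(*z,n*2),indexing='ij'),-1).reshape(-1,3)
def dist(P,lo,hi): return np.linalg.norm(np.maximum(np.maximum(np.array(lo)-P,P-np.array(hi)),0),axis=1).min()
def clear(T,O):
    Of=Rf.T@O; B=box((-39,39),(-96.5,96.5),(-230,-66))@Of.T+T; G=box((-9.5,9.5),(-21,21),(-66,0))@Of.T+T
    A=np.r_[B,G]
    lamp=min(dist(A,(8,-152,165),(38,192,210)),dist(A,(17,-152,0),(29,-140,165)),dist(A,(17,182,0),(29,194,165)))
    m=(abs(G[:,0])<28)&(G[:,1]>-25)&(G[:,1]<100); fl=(G[m,2]-50-.1763*G[m,1]).min() if m.any() else 99
    w=99
    for P in(A,):
        for sx in(-1,1):
            m=(abs(P[:,0]-sx*30.5)<4.5)&(P[:,1]>-25)&(P[:,1]<163)
            if m.any(): w=min(w,(P[m,2]-np.maximum(74+.1763*P[m,1],62)).min())
    tr=min(dist(A,(-50,-130,0),(-43,-19,56)),dist(A,(-50,-130,0),(50,-122,56)),dist(A,(-40,-31,0),(-20,-11,62)),dist(A,(20,-31,0),(40,-11,62)))
    return np.round([lamp,fl,w,tr],1)
E
python3 - <<'E'
from h import *
for Ld,az in((44,30),(46,32),(46,35),(48,30),(48,35),(51,25),(51,30),(44,40)):
  O=orient(Ld,az)
  for d in (2,):
    print(Ld,az,np.round(Rf.T@O[:,1],2))
    s='';c=[]
    for yc,b in((-18,100),(-18,0),(10,0),(40,0),(75,0),(105,0),(110,0),(105,60),(105,100)):
        T=tcpf(yc,O,d)-b*(Rf.T@O)[:,2]; q=robot.ik(F(*T),O); s+='.' if q is None else 'X'; c.append(clear(T,O).tolist())
    print(s,c[1],c[3],c[5],c[6],T.round())
E
```

```text
44 30 [-0.22  0.94  0.27]
XXXX..... [0.6, 99.0, 59.3, 11.4] [19.4, 11.0, 21.3, 5.3] [15.1, 11.0, 21.3, 20.3] [14.5, 11.0, 21.3, 19.4] [-52.  28. 152.]
46 32 [-0.25  0.92  0.29]
XXXXX.... [0.0, 99.0, 66.4, 7.4] [17.3, 9.3, 20.1, 3.3] [16.2, 9.3, 20.1, 16.2] [15.6, 9.3, 20.1, 14.7] [-51.  25. 149.]
46 35 [-0.27  0.91  0.31]
XXXXXXX.. [0.0, 99.0, 67.4, 5.7] [13.8, 7.4, 21.9, 1.1] [15.4, 7.4, 14.9, 13.4] [14.8, 7.4, 14.9, 11.8] [-48.  23. 148.]
48 30 [-0.26  0.93  0.27]
XXXXXXX.. [1.0, 99.0, 64.8, 6.3] [18.9, 10.4, 19.0, 3.9] [18.2, 10.4, 19.0, 15.7] [17.6, 10.4, 15.7, 14.2] [-54.  26. 147.]
48 35 [-0.29  0.9   0.32]
XXXXXXXX. [0.0, 99.0, 66.5, 3.8] [13.4, 7.1, 20.6, 0.8] [17.0, 7.1, 12.4, 10.7] [16.4, 7.1, 12.4, 9.4] [-49.  22. 145.]
51 25 [-0.24  0.94  0.22]
XXXXXXX.. [6.8, 99.0, 68.0, 6.2] [23.9, 13.4, 15.6, 6.9] [21.4, 13.4, 15.6, 17.0] [20.7, 13.4, 15.6, 15.9] [-61.  29. 146.]
51 30 [-0.28  0.92  0.27]
XXXXXXXX. [1.2, 99.0, 70.3, 3.2] [18.6, 10.2, 17.3, 3.0] [20.5, 10.2, 17.3, 11.9] [19.8, 10.2, 17.3, 10.8] [-56.  25. 143.]
44 40 [-0.27  0.89  0.36]
XXXXXXXXX [0.0, 99.0, 63.9, 5.4] [8.6, 4.7, 25.3, 0.0] [12.1, 4.7, 13.2, 11.7] [11.6, 4.7, 13.2, 9.9] [-43.  20. 148.]
```

```bash
python3 - <<'E'
from h import *
from scipy.spatial.transform import Rotation as Rn
res=[]
for Ld in(45,48,51,54,57,60):
 for az in range(5,40,5):
  for r in(-16,-8,0,8,16):
   O=orient(Ld,az)@Rn.from_euler('z',r,degrees=True).as_matrix()
   c=np.array([clear(tcpf(y,O,2),O) for y in(-14,0,20,60,108)])
   m=c.min(0)
   if m[0]<9 or m[1]<4 or m[2]<5 or m[3]<2: continue
   s=''
   for yc,b in((-14,100),(-14,50),(-14,0),(10,0),(40,0),(75,0),(108,0),(105,60),(105,100)):
        s+='.' if robot.ik(F(*(tcpf(yc,O,2)-b*(Rf.T@O)[:,2])),O) is None else 'X'
   if s[2:7]=='XXXXX': print(Ld,az,r,s,m,np.round((Rf.T@O)[:,1],2))
E
```

```text
51 10 0 ..XXXXXX. [23.8 19.  15.3 11.7] [-0.1   0.99  0.09]
51 10 8 .XXXXXXX. [34.9 15.4  9.1  7.2] [-0.01  0.98  0.19]
51 15 0 .XXXXXX.. [20.1 17.9 14.5 11.7] [-0.15  0.98  0.13]
51 15 8 .XXXXXX.. [31.8 12.5  8.8  7.4] [-0.06  0.97  0.23]
51 20 0 .XXXXXX.. [12.8 16.6 16.3  9.7] [-0.2   0.96  0.17]
51 20 8 .XXXXXX.. [24.4  9.6  9.2  4.7] [-0.11  0.95  0.28]
54 10 -8 .XXXXXXXX [11.9 21.8 16.8 14.9] [-0.19  0.98 -0.03]
54 10 0 .XXXXXXXX [26.4 18.8 13.8 11.4] [-0.11  0.99  0.08]
54 10 8 XXXXXXXXX [38.4 15.   7.7  7. ] [-0.03  0.98  0.19]
54 15 0 XXXXXXXX. [21.9 17.7 13.1 11.5] [-0.17  0.98  0.13]
54 15 8 XXXXXXXX. [33.  12.2  7.6  7.2] [-0.08  0.97  0.24]
54 20 0 XXXXXXXX. [13.9 16.6 14.8  6.5] [-0.22  0.96  0.17]
57 10 -8 XXXXXXXXX [15.2 21.8 15.5 14.6] [-0.2   0.98 -0.04]
57 10 0 XXXXXXXXX [29.  18.7 12.4 11.1] [-0.12  0.99  0.08]
57 10 8 XXXXXXX.X [41.8 14.7  6.2  6.9] [-0.04  0.98  0.2 ]
57 15 0 XXXXXXXXX [23.8 17.6 11.7  8.4] [-0.18  0.98  0.12]
57 15 8 XXXXXXXXX [34.1 12.   6.4  7. ] [-0.1   0.97  0.24]
57 20 0 XXXXXXXXX [14.9 16.5 13.3  3.9] [-0.24  0.96  0.16]
60 15 -8 XXXXXXXXX [ 9.3 20.7 15.6 14.3] [-0.26  0.97 -0.01]
60 15 0 XXXXXXXXX [25.6 17.6 10.3  5.5] [-0.19  0.97  0.11]
60 15 8 XXXXXXXXX [35.  11.9  5.2  5.2] [-0.12  0.97  0.23]
```

```bash
cat >> h.py <<'E'
O=orient(57,10); D=6
def P(yc,b=0): return F(*(tcpf(yc,O,D)-b*(Rf.T@O)[:,2]))
E
python3 - <<'E'
from h import *
V=np.array([.42,-.12,.30])
for n,p in(("via",V),("b150",P(-16,150)),("b100",P(-16,100)),("b0",P(-16)),("40",P(40)),("108",P(108)),("108b100",P(108,100)),("up",P(108,100)+[0,0,.15])):
    q=robot.ik(p,O); print(n,p.round(3),None if q is None else np.round(q,1), clear((Rf.T@(p-of))*1000,O))
E
```

```text
via [ 0.42 -0.12  0.3 ] None [205.4  99.   99.  279.4]
b150 [0.49  0.022 0.147] None [114.1  99.   99.  105. ]
b100 [0.532 0.023 0.12 ] [ -22.6   -3.2  -48.7 -114.3  -22.9   34.9] [82.  99.  99.  59.8]
b0 [0.616 0.027 0.066] [ -29.1   17.9  -51.3 -137.3  -40.2   67.8] [29.2 99.  59.5 11.4]
40 [0.62  0.083 0.075] [ -21.6   17.3  -54.6 -148.6  -40.8   73.3] [36.1 16.4 12.3 14.8]
108 [0.629 0.15  0.087] [ -10.4   17.   -57.  -163.7  -41.5   79.2] [27.5 16.4 12.3 27.9]
108b100 [0.546 0.147 0.142] [ -11.    -2.3  -56.8 -150.8  -23.5   64.8] [77.1 99.  99.  88.8]
up [0.546 0.147 0.292] None [112.2  99.   99.  226.9]
```

```bash
python3 - <<'E'
from h import *
robot.move_gripper(0.0)
R0=robot.read_tcp_rot()
robot.goto(np.array([.40,-.22,.36]),R0); print(robot.read_t(),robot.read_qpos().round(1) if hasattr(robot.read_qpos(),'round') else robot.read_qpos())
q0=np.array(robot.read_qpos()); q1=robot.ik(P(-16,100),O); print(q1)
if q1 is not None:
    for k in(.4,.7):
        robot.movej(list(q0+(np.array(q1)-q0)*k)); p=robot.read_position(); print(k,p,(Rf.T@(p-of)*1000).round(),robot.read_tcp_rot()[:,2].round(2),robot.read_t())
    print(clear(Rf.T@(p-of)*1000,robot.read_tcp_rot()))
    p,_=robot.grab_frame("scene"); cv2.imwrite("pics/s1.png",p[:,:,::-1])
E
```

```text
3.15 [ -4.   -4.6  -7.5  -0.  -87.1 -60.9]
[ -22.61782383   -3.21419681  -48.71806746 -114.3317599   -22.90777569
   34.92210523]
0.4 [0.46302636 0.03520002 0.20469128] [-142.  -73.  205.] [ 0.36  0.57 -0.74] 4.25
0.7 [0.53263351 0.08889936 0.18337675] [-80. -10. 183.] [ 0.73  0.47 -0.5 ] 4.875
[ 62.7  99.   99.  114.7]
```

View pics/s1.png

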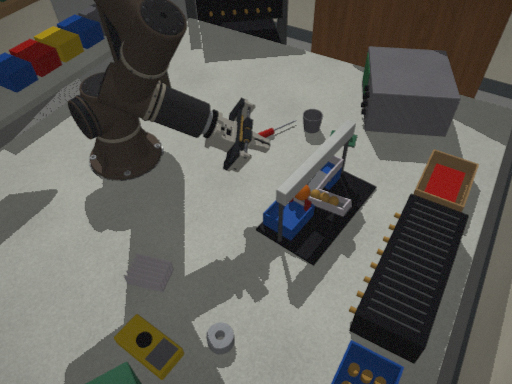

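The hand is at about (245,135) in the picture, leaning towards the feeder and clear of it. Next I insert it behind the ball.

```bash
python3 - <<'E'
from h import *
robot.goto(P(-17,100),O); robot.servo_line(P(-17),O,speed=.08)
print(robot.read_t(),(Rf.T@(robot.read_position()-of)*1000).round(1),tcpf(-17,O,D).round(1),robot.read_force())
p,_=robot.grab_frame("top"); a=cv2.resize(p[110:210,140:290],None,fx=4,fy=4,interpolation=2)
p,_=robot.grab_frame("scene"); b=cv2.resize(p[120:260,240:390],None,fx=4,fy=4,interpolation=2)[:560]
cv2.imwrite("pics/a2.png",a[:,:,::-1]);cv2.imwrite("pics/b2.png",b[:,:,::-1])
E
```

```text
6.95 [ 10.4 -61.5  65.9] [ 10.5 -61.6  65.4] [ 0.76795892  0.05584746 -0.43199153]
```

View pics/a2.png

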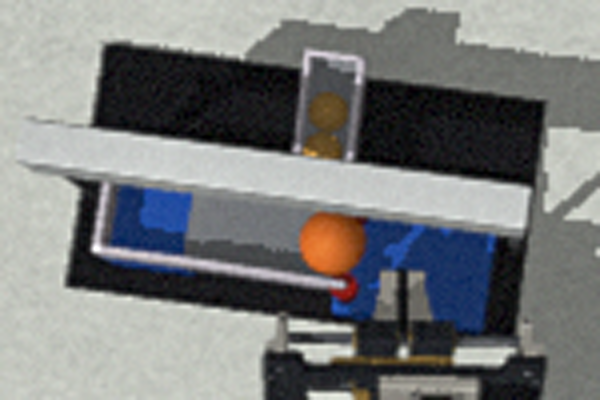

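View pics/b2.png

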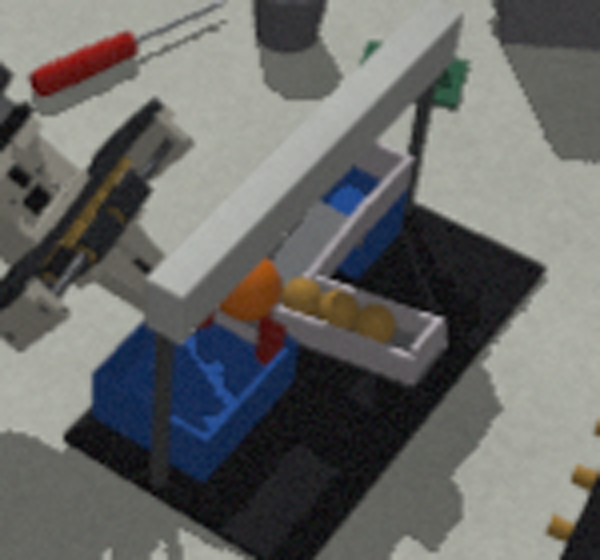

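The top view shows the fingertips ending near (400,270), short of where I expected them relative to the ball at (333,242). I'll check with depth.

```bash
python3 - <<'E'
from h import *
p,d=robot.grab_frame("top"); W=world_cloud(d,robot.camera_info("top"))
fp=(W-of)@Rf*1000
m=(abs(fp[...,1]+61)<30)&(fp[...,0]<25)&(fp[...,0]>-45)&(fp[...,2]>58)&(fp[...,2]<130)
q=fp[m]; print(len(q))
for lo in range(-45,25,5):
    k=q[(q[:,0]>=lo)&(q[:,0]<lo+5)]
    if len(k): print(lo,len(k),k[:,1].min().round(),k[:,1].max().round(),np.median(k[:,2]).round())
h=cv2.cvtColor(p,cv2.COLOR_RGB2HSV).astype(int); om=(h[...,0]>4)&(h[...,0]<14)&(h[...,1]>190)&(h[...,2]>110)
om[:112]=0;om[203:]=0;om[:,:140]=0;om[:,285:]=0
b=fp[om]; A=np.c_[2*b,np.ones(len(b))]; b=b[b[:,2]>70]
print("ball top",b[b[:,2].argmax()],np.median(b,0),b.min(0),b.max(0))
pp=fp[(fp[...,2]>66)&(fp[...,2]<100)&(abs(fp[...,0]+30)<8)&(fp[...,1]>0)&(fp[...,1]<100)]; print("wall x",np.median(pp,0))
E
```

```text
112
-45 23 -90.0 -52.0 113.0
-40 19 -86.0 -54.0 108.0
-35 19 -85.0 -53.0 107.0
-30 17 -82.0 -52.0 103.0
-25 17 -81.0 -52.0 100.0
-20 10 -80.0 -51.0 97.0
-10 1 -33.0 -33.0 74.0
-5 2 -33.0 -33.0 83.0
0 2 -32.0 -32.0 83.0
5 1 -31.0 -31.0 82.0
10 1 -31.0 -31.0 82.0
ball top [-153.00344179 -132.2503256  1285.00001528] [ -4.77596919 -12.19726719  91.69099116] [-153.00344179 -132.2503256    74.43083454] [  15.87717702    9.08834026 1285.00001528]
wall x [-31.54530758  53.18052414  80.2328645 ]
```

```bash
python3 - <<'E'
from h import *
print(robot.read_grip_width(),robot.read_position(),robot.read_tcp_rot().round(3),O.round(3))
p,d=robot.grab_frame("top"); W=world_cloud(d,robot.camera_info("top"));fp=(W-of)@Rf*1000
for u in (238,240,242,244): print(u,[(v,fp[v,u].round().astype(int).tolist(),p[v,u].tolist()) for v in range(168,184,3)])
p,d=robot.grab_frame("wrist"); cv2.imwrite("pics/w1.png",p[:,:,::-1])
E
```

```text
0.003064155846040104 [0.61580189 0.02602031 0.06602039] [[-0.545  0.01   0.838]
 [ 0.072  0.997  0.035]
 [-0.835  0.08  -0.544]] [[-0.546  0.01   0.838]
 [ 0.073  0.997  0.035]
 [-0.835  0.08  -0.545]]
238 [(168, [18, -51, 27], [24, 46, 97]), (171, [9, -53, 24], [36, 78, 160]), (174, [-1, -54, 31], [33, 75, 154]), (177, [-18, -59, 95], [74, 86, 112]), (180, [-27, -61, 105], [142, 139, 131]), (183, [-36, -62, 104], [102, 104, 96])]
240 [(168, [19, -57, 25], [23, 43, 96]), (171, [9, -59, 27], [38, 78, 163]), (174, [1, -60, 25], [38, 78, 163]), (177, [-9, -62, 29], [16, 24, 37]), (180, [-24, -66, 81], [21, 17, 19]), (183, [-35, -68, 108], [17, 17, 19])]
242 [(168, [20, -63, 23], [35, 72, 151]), (171, [10, -65, 26], [21, 53, 113]), (174, [1, -66, 24], [22, 47, 97]), (177, [-8, -67, 26], [63, 67, 88]), (180, [-25, -72, 99], [133, 132, 124]), (183, [-34, -74, 102], [88, 88, 83])]
244 [(168, [21, -70, 26], [42, 79, 161]), (171, [12, -71, 23], [20, 45, 95]), (174, [2, -72, 24], [18, 48, 98]), (177, [-7, -73, 23], [55, 66, 96]), (180, [-25, -78, 102], [116, 115, 106]), (183, [-34, -80, 107], [103, 105, 99])]
```

View pics/w1.png

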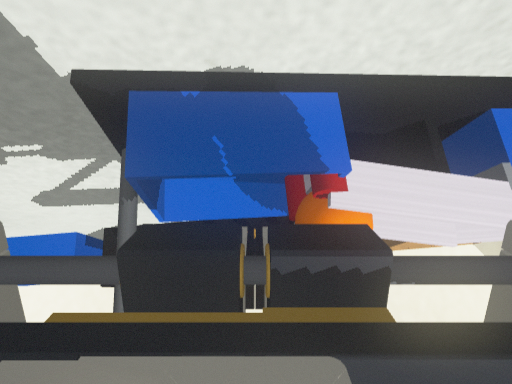

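```bash
python3 - <<'E'
from h import *
R=np.array(robot.read_tcp_rot());t=np.array(robot.read_position())
def rep(n,T):
    T=T.reshape(-1,3)*1000; m=(abs(T[:,0])<25)&(abs(T[:,1])<40)&(T[:,2]>-120)&(T[:,2]<25)
    T=T[m]; print(n,len(T))
    for lo in range(-120,25,8):
        k=T[(T[:,2]>=lo)&(T[:,2]<lo+8)]
        if len(k): print(lo,len(k),"x",k[:,0].min().round(),k[:,0].max().round(),"y",k[:,1].min().round(),k[:,1].max().round())
for n in("top","scene"):
    p,d=robot.grab_frame(n); rep(n,(world_cloud(d,robot.camera_info(n))-t)@R)
p,d=robot.grab_frame("wrist");ci=robot.camera_info("wrist");f=192/np.tan(np.radians(ci["vfov"]/2));v,u=np.mgrid[:384,:512]
C=np.stack([(u-ci["cx"])/f*d,(v-ci["cy"])/f*d,d],-1);T=ci["T_tool_cam"]; rep("wrist",C@T[:3,:3].T+T[:3,3])
E
```

```text
top 204
-120 1 x 25.0 25.0 y 38.0 38.0
-96 2 x -13.0 -11.0 y -3.0 -3.0
-88 30 x -14.0 10.0 y -18.0 22.0
-80 33 x -13.0 10.0 y -17.0 20.0
-72 27 x -13.0 -7.0 y -15.0 20.0
-64 23 x -13.0 -0.0 y -15.0 17.0
-56 26 x -13.0 -5.0 y -12.0 17.0
-48 16 x -12.0 -6.0 y -12.0 17.0
-40 6 x -10.0 -7.0 y -1.0 17.0
-32 5 x -0.0 23.0 y 37.0 40.0
-24 15 x -14.0 25.0 y 31.0 40.0
-16 11 x -22.0 3.0 y 31.0 38.0
-8 5 x -20.0 -10.0 y 32.0 38.0
0 2 x -14.0 -14.0 y 35.0 38.0
16 2 x -3.0 -0.0 y 31.0 35.0
scene 348
-120 11 x -2.0 23.0 y -40.0 -31.0
-112 16 x -20.0 5.0 y -35.0 15.0
-104 58 x -18.0 9.0 y -34.0 32.0
-96 51 x -17.0 9.0 y -24.0 22.0
-88 48 x -17.0 6.0 y -23.0 23.0
-80 43 x -17.0 11.0 y -21.0 18.0
-72 22 x -18.0 5.0 y -20.0 19.0
-64 4 x -7.0 8.0 y -18.0 -14.0
-16 24 x -24.0 4.0 y 26.0 40.0
-8 21 x -24.0 2.0 y 27.0 39.0
0 18 x -20.0 18.0 y 29.0 40.0
8 10 x -16.0 24.0 y 34.0 40.0
16 18 x -13.0 24.0 y -7.0 40.0
24 4 x -13.0 21.0 y 28.0 39.0
wrist 2214
-120 68 x 15.0 25.0 y -40.0 40.0
-112 25 x 9.0 14.0 y -3.0 5.0
-104 27 x 4.0 9.0 y -3.0 5.0
-96 39 x -3.0 5.0 y -3.0 5.0
-88 447 x -11.0 2.0 y -3.0 5.0
-80 7 x 10.0 11.0 y -4.0 5.0
-72 124 x 8.0 11.0 y -4.0 5.0
-64 140 x 6.0 11.0 y -5.0 7.0
-56 192 x 4.0 11.0 y -6.0 7.0
-48 138 x 7.0 11.0 y -6.0 7.0
-40 25 x 8.0 10.0 y -3.0 4.0
-32 50 x 6.0 25.0 y 34.0 40.0
-24 295 x 2.0 25.0 y 30.0 40.0
-16 232 x -0.0 18.0 y 28.0 40.0
-8 98 x -2.0 19.0 y 27.0 38.0
0 4 x 12.0 17.0 y 32.0 38.0
8 5 x 17.0 21.0 y 40.0 40.0
16 247 x -9.0 25.0 y 26.0 40.0
24 51 x -10.0 22.0 y 27.0 39.0
```

Three views agree: the real fingertips end about 37 mm behind the reported TCP. They are also slimmer, about ±15 mm at the tip. I'll compensate for both.

```bash
cat >> h.py <<'E'
TIP=37
def P(yc,b=0):
    Of=Rf.T@O; return F(*(tcpf(yc,O,D)+5*Of[:,1]+(TIP-b)*Of[:,2]))
E
python3 - <<'E'
from h import *
for k in [(-17,0),(-6,0),(10,0),(25,0),(40,0),(60,0),(80,0),(95,0),(110,0),(114,0),(110,60),(110,110)]:
    q=robot.ik(P(*k),O); print(k,None if q is None else np.round(q,1),clear(Rf.T@(P(*k)-of)*1000-TIP*(Rf.T@O)[:,2],O))
E
```

```text
(-17, 0) [ -27.4   23.8  -50.5 -143.   -43.8   73.3] [29.7 99.  59.1 11.8]
(-6, 0) [ -26.1   23.6  -51.4 -144.9  -44.2   74.3] [31.4 15.9 66.1 10.2]
(10, 0) [ -23.9   23.4  -52.2 -147.9  -44.4   75.4] [31.8 15.9  9.6 12.5]
(25, 0) [ -21.8   23.2  -52.8 -150.7  -44.5   76.4] [37.3 15.9  9.6 14.5]
(40, 0) [ -19.5   23.   -53.4 -153.5  -44.5   77.3] [36.1 15.9  9.6 15.5]
(60, 0) [ -16.4   22.7  -54.  -157.4  -44.6   78.5] [33.4 15.9  9.6 20.4]
(80, 0) [ -13.2   22.5  -54.5 -161.3  -44.6   79.6] [30.9 15.9  9.6 23.7]
(95, 0) [ -10.7   22.4  -54.8 -164.3  -44.5   80.4] [29.1 15.9  9.6 26.3]
(110, 0) [  -8.2   22.2  -55.  -167.3  -44.5   81.2] [27.5 15.9  9.6 28.1]
(114, 0) [  -7.5   22.2  -55.  -168.1  -44.4   81.4] [27.1 15.9  9.6 28.5]
(110, 60) [  -9.7   13.4  -58.3 -163.8  -39.2   78.5] [57.2 99.  46.  71.7]
(110, 110) None [ 84.8  99.   99.  100. ]
```

```bash
python3 - <<'E'
from h import *
robot.servo_line(P(-20),O,speed=.06); print(robot.read_t(),robot.read_force())
for y in(-6,10,30,50):
    robot.servo_line(P(y),O,speed=.04); print(y,robot.read_t(),np.round(robot.read_force(),2))
p,_=robot.grab_frame("top"); a=cv2.resize(p[110:210,140:290],None,fx=4,fy=4,interpolation=2)
p,_=robot.grab_frame("scene"); b=cv2.resize(p[120:260,240:390],None,fx=4,fy=4,interpolation=2)
b=cv2.resize(b,(0,0),fx=.66,fy=.66); k=np.zeros((600,800,3),np.uint8); k[:200,:300]=cv2.resize(a,(300,200)); k[:b.shape[0],310:310+b.shape[1]]=b; k[200:400,:300]=cv2.resize(a[:,:450],(300,200))
cv2.imwrite("pics/c3.png",k[:400,:720,::-1])
E
```

```text
8.1167 [0.33312241 0.35530375 0.00874341]
-6 8.6333 [ 0.47 -0.41 -0.05]
10 9.1917 [-0.29  0.23 -0.27]
30 9.85 [-0.08 -0.29  0.67]
50 10.5083 [-0.83 -0.33 -0.61]
```

View pics/c3.png

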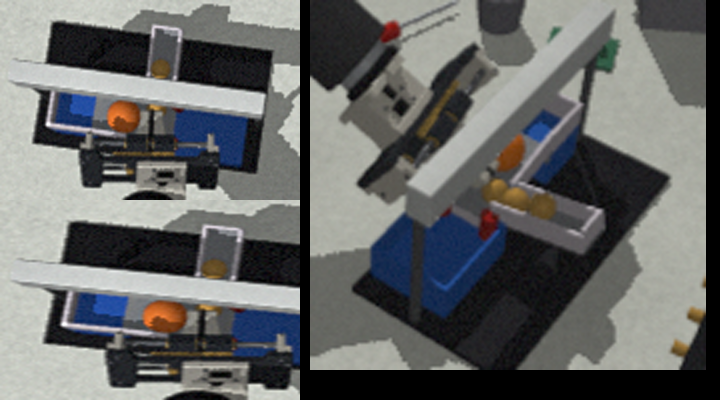

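The ball is moving up the lane ahead of the finger and the feet are held at the mouth. I'll continue over the crest.

```bash
python3 - <<'E'
from h import *
for y in(85,113):
    robot.servo_line(P(y),O,speed=.04); print(y,robot.read_t(),np.round(robot.read_force(),2))
robot.dwell(1.5)
robot.servo_line(P(110,60),O,speed=.08)
try: robot.servo_line(robot.read_position()+Rf@[-.07,0,.03],None,speed=.1)
except robot.Unreachable as e: print("unr",e)
robot.dwell(1)
print(robot.read_t(),robot.read_position())
k=[]
for n,s in(("top",np.s_[110:210,140:290]),("scene",np.s_[120:260,240:390])):
    p,d=robot.grab_frame(n); fp=(world_cloud(d,robot.camera_info(n))-of)@Rf*1000
    h=cv2.cvtColor(p,cv2.COLOR_RGB2HSV).astype(int); om=np.zeros(d.shape,bool); om[s]=1
    om&=(h[...,0]>4)&(h[...,0]<14)&(h[...,1]>190)&(h[...,2]>90); print(n,om.sum(),np.median(fp[om],0).round())
    k.append(cv2.resize(p[s],(400,int(400*p[s].shape[0]/150))))
cv2.imwrite("pics/e4.png",np.hstack([np.pad(k[0],((0,k[1].shape[0]-k[0].shape[0]),(0,0),(0,0))),k[1]])[:,:,::-1])
E
```

```text
85 11.65 [-0.34 -0.19  0.07]
113 12.5083 [-1.06 -0.25  0.26]
unr the arm cannot follow that straight line within its joint ranges
15.9083 [0.61042544 0.15645564 0.10079928]
top 184 [ -6. 129. 101.]
scene 63 [ 14. 121.  94.]
```

View pics/e4.png

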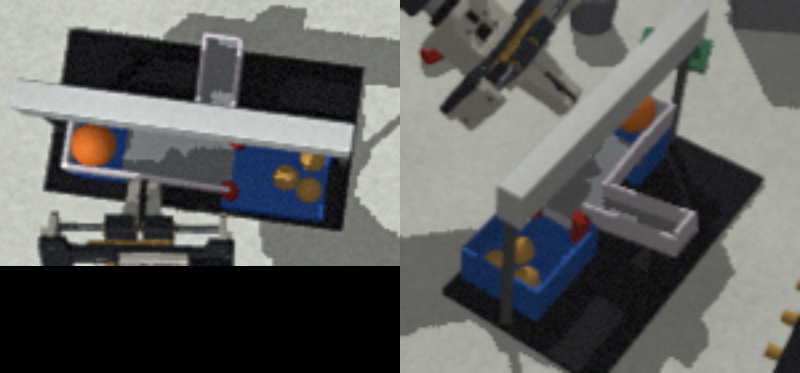

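The ball sits in the recess (93,146), all three feet are in the tray (about (300,178)), and the fingers are clear above the wall.

```bash
python3 - <<'E'
from rig import robot
robot.dwell(1.5); print(robot.read_force(),robot.read_t(),robot.job_done())
E
```

```text
the job is handed in; nothing more can be done
[-0.21596727  0.33789673 -0.30617278] 17.5083 None
```

The job is handed in at 17.5 s of the 43 s allowed: the orange ball is in the recess, the three brass feet are in the blue tray, and I saw no contact with the lamp bar or the other things on the bench.

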